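# Rack the sample vials by size

### The job

Four corked glass vials stand mixed up with other small things on the sorting table. Stand the two tall vials in the larger wooden block and the two short vials in the smaller one, one vial to a well, upright and right down on the well's floor. Do not let a vial fall over, and leave the film canister, the tape spool and the glue bottle where they are.

Things in the scene. Friction and masses are not known exactly. Their poses are not given: they have to be found in the camera images.
- tall_vial_a: Corked clear-glass sample vial with a brown cork and a small blank paper label, standing upright: one of the two tall vials. Glass body 28 mm in diameter and 70 mm high with a slightly narrower neck, cork 20 mm in diameter on top, 78 mm high in all, about 30 g. Origin: centre of its underside; z up through the cork.
- tall_vial_b: Corked clear-glass sample vial with a brown cork and a small blank paper label, standing upright: one of the two tall vials. Glass body 28 mm in diameter and 70 mm high with a slightly narrower neck, cork 20 mm in diameter on top, 78 mm high in all, about 30 g. Origin: centre of its underside; z up through the cork.
- short_vial_a: Corked clear-glass sample vial with a brown cork and a small blank paper label, standing upright: one of the two short vials. Glass body 22 mm in diameter and 52 mm high with a slightly narrower neck, cork 15 mm in diameter on top, 58 mm high in all, about 30 g. Origin: centre of its underside; z up through the cork.
- short_vial_b: Corked clear-glass sample vial with a brown cork and a small blank paper label, standing upright: one of the two short vials. Glass body 22 mm in diameter and 52 mm high with a slightly narrower neck, cork 15 mm in diameter on top, 58 mm high in all, about 30 g. Origin: centre of its underside; z up through the cork.
- large_rack: Light wooden vial block, fixed to the table: the larger of the two. 165 mm long (its y axis) by 76 mm wide (its x axis) by 38 mm high, with a small blank paper label on one long side. Origin: centre of its underside. Two round wells open upward on its long centre line, centres at y = +40 mm and y = -40 mm (x = 0); each is 44 mm in diameter, 30 mm deep, with a flat grey-felt floor 8 mm above the table.
- small_rack: Light wooden vial block, fixed to the table: the smaller of the two. 140 mm long (its y axis) by 64 mm wide (its x axis) by 26 mm high, with a small blank paper label on one long side. Origin: centre of its underside. Two round wells open upward on its long centre line, centres at y = +35 mm and y = -35 mm (x = 0); each is 38 mm in diameter, 18 mm deep, with a flat grey-felt floor 8 mm above the table.
- film_can: Bystander: black film canister with a cream lid, 34 mm in diameter, 52 mm high, loose, standing among the vials. Origin: centre of its underside.
- spool: Bystander: spool of white cotton tape with brown wooden ends, 36 mm in diameter, 38 mm high, loose, standing among the vials. Origin: centre of its underside.
- glue_bottle: Bystander: white squeeze bottle with a blue band and a nozzle, 39 mm in diameter, 107 mm high, loose, standing off to the robot's far left. Origin: centre of its underside.
Things that resemble listed ones, but are neither listed nor needed, are in the scene too. Leave any turquoise look-alike of the short_vial_b alone. Leave any blue look-alike of the short_vial_a alone.

How it is judged:
By the outcome, as a careful person would: the job done as asked, in the order asked, and still so for the second after the job is handed in, with the robot touching nothing.
It also fails if it takes over 96 s, if anything falls off the work surface, if the arm or the gripper's body presses on something with over 40 N, if the wrist force passes 120 N, or if a joint passes its speed limit or range.

### The arm

A 6-joint arm with a two-finger parallel gripper is mounted at the origin on the work surface; the furniture and walls round the work are solid. World frame = base frame: x ahead of the robot, y to its left, z up, the work surface at z = 0. Lengths are in m, angles in degrees, forces in N, time in s.
With the tool pointing down it reaches from about 0.375 to 0.9 m from the base axis. Payload 3.1 kg.
Tool frame: the origin (TCP) lies on the centre line of the jaws, within the pads' length; the fingertips stand 25 mm ahead of it and the grasp point (between the pads) lies 6 mm ahead of it; z points along the fingers, y is the line along which they close (so a half turn about z gives the same grasp; the last joint's range is limited). The gripper opens to 87 mm and grips with 3 to 60 N. Pads are 19 mm wide; open, the fingers measure 117 mm over their backs; the gripper's body (75 mm by 190 mm) begins 51 mm behind the grasp point.
Start: joints at [58.184, 30.224, 82.088, -0, 67.689, -10.227], TCP at [0.23, 0.581, 0.248] pointing down, gripper open.
Joint ranges: [-176.69, 176.69], [-43.24, 126.21], [12.49, 139.97], [-82, 262], [0, 151.66], [-163.58, 163.58]. Speed limits (degrees/s): [159.86, 159.86, 180, 180, 180, 180].

### API

Orientations are given as a 3x3 rotation matrix whose columns are the frame's x, y, z axes.
In Python, from rig import read_state, capture, camera_params, hand_in gives the robot as it stands.
- The arm moves only by the tool apply_moves, never from a script. Its argument "rows" is a list of rows, each an object of numbers: "x", "y", "z": the shift along the tool's x, y, z in mm; "rx", "ry", "rz": the turn, a rotation vector about the tool's x, y, z in units of 6 degrees (1.0 is 6 degrees); "claw": the closure in counts, from 0 (fully open) to 255 (shut). A call has 1 to 10 rows; each row is the pose to reach, as a shift and turn from the pose commanded when the call began, along the tool's axes at that moment; what a row does not reach only later rows make up. A row lasts 1/8 s, in which the tool goes at most 62.5 mm and 10.7 degrees, less where a joint would pass 70% of its speed; a pose out of reach is approached as far as the arm can. A call with a gripper value outside its range is refused whole. The fingers move at their own pace and stop on an object; the grip force is fixed at half the most. Time passes only in rows, so rows that repeat a pose let the fingers close. It gives the time, the measured TCP pose, the force, the opening and the grip force at its end, in the units of the state.
- read_state(): the state, without advancing time (a new reading comes with each control period).
- capture(name): name is "side" or "top"; returns (picture, depth): 480x640x3 uint8, red, green, blue; 480x640 float32, m along the optical axis (not along the pixel's ray), 0 where there is no reading.
- camera_params(name): a dict with "fx", "fy", "cx", "cy" (pixels), "xyz" and "orientation" of the camera in the world. Camera axes: x right, y up, looking along -z (the intrinsics and any distortion apply to the point x, -y, -z); pixel columns grow to the right and rows downward; lengths in m; the calibration is good to about 2 mm. A picture is of the moment at which its call begins. camera_params takes no time and is no camera call.
- hand_in(): hands the job in; it is judged then, once.
The state is a dict: "time_s": time; "joint_positions": joint angles; "qvel": joint speeds; "tau": joint torques, N m; "position": TCP position; "tcp_rot": TCP orientation; "force": force on the tool from outside, world axes, zero at the start; "moment": the same for the moment, N m; "opening": opening from 0.0 (shut) to 1.0 (fully open); "grasp_force": force on a finger pad.
Only numpy, scipy, OpenCV 4.12 (cv2) and the standard library are available. Lean on these libraries where they do the work, as an engineer would, in place of code of your own. Each camera call takes 0.05 s, during which the arm holds its last target. There are 200 camera calls.

## Working session

There is one attempt and no reset: what is moved stays moved. The work goes in short steps, Python scripts to look and compute and a tool call to move; the robot and the scene stay as the last step left them, time stands still between calls to the robot, and variables do not carry over. Pictures are saved under pics/ and viewed, at most 14 in all, crops included, and the job is handed in when it is done.

Besides the shell and the picture viewer there is one more tool, called after ">>>" as a command line: name --argument value ..., lists and objects as JSON in quotes. apply_moves: Moves the arm, as the interface text tells. Its arguments: {"type":"object","properties":{"rows":{"type":"array"}},"required":["rows"]}

```bash
ls; mkdir -p pics
python3 - <<'E'
from rig import *
import cv2,numpy as np
for n in("top","side"):
    p,d=capture(n); cv2.imwrite(f"pics/{n}0.png",p[:,:,::-1]); np.save(f"pics/{n}0.npy",d); print(n,camera_params(n))
s=read_state();print(s)
E
```

```text
pics
top {'fx': 466.16995017863474, 'fy': 466.16995017863474, 'cx': 317.8438577064628, 'cy': 242.8684252883026, 'xyz': array([0.45739061, 0.0922533 , 1.296266  ]), 'orientation': array([[ 0.02695496,  0.99719317, -0.06985136],
       [-0.9996129 ,  0.0273701 ,  0.00499278],
       [ 0.0068906 ,  0.06968974,  0.99754492]])}
side {'fx': 536.1995899256252, 'fy': 536.1995899256252, 'cx': 323.1592558378748, 'cy': 241.1717142698306, 'xyz': array([ 0.40059802, -0.98300123,  0.50344463]), 'orientation': array([[ 0.99123479,  0.03108966, -0.12840183],
       [-0.13003315,  0.4013362 , -0.90665354],
       [ 0.02334475,  0.91540302,  0.40186109]])}
{'time_s': 0.1, 'joint_positions': array([ 5.81832528e+01,  3.02734240e+01,  8.21494524e+01, -2.98418543e-03,
        6.76886307e+01, -1.02258963e+01]), 'qvel': array([ 0.06594598, -0.20107147, -0.19078279,  0.11902872, -0.11600541,
       -0.03275904]), 'tau': array([ 1.26165214e-04, -4.40988779e+01, -1.77150643e+01,  6.35276176e-02,
        5.34214801e-02, -2.67881836e-05]), 'position': array([0.2296278 , 0.5806291 , 0.24666948]), 'tcp_rot': array([[-9.29842403e-01,  3.67956702e-01, -9.85081474e-04],
       [ 3.67957900e-01,  9.29840935e-01, -1.67913376e-03],
       [ 2.98120558e-04, -1.92379828e-03, -9.99998105e-01]]), 'force': array([ 0.29133321, -0.03462485, -0.03705985]), 'moment': array([ 0.01940946, -0.03687901, -0.01307142]), 'grasp_force': 0.0, 'opening': 1.0006264002508882}
```

View pics/top0.png

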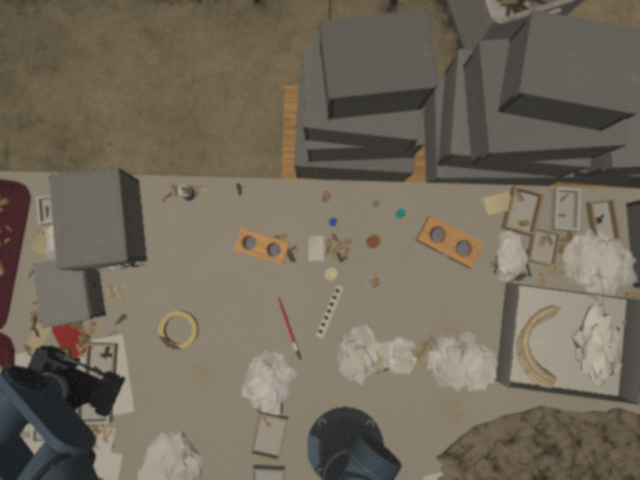

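View pics/side0.png

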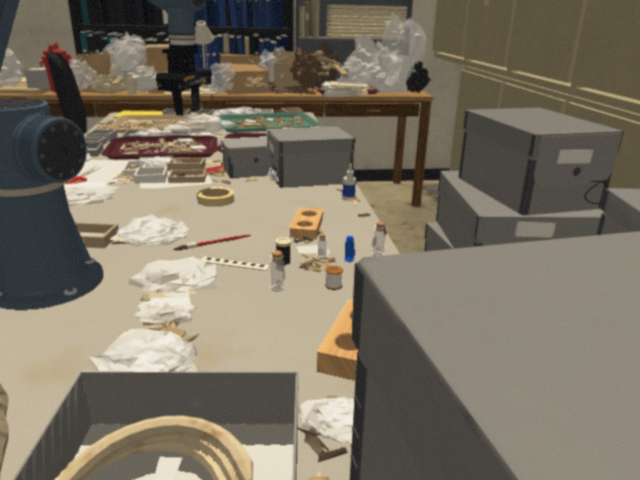

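The overview shows the large block at top (449,241) and the small block at (262,246). The canister is at (331,274), the spool at (374,241), and the blue and turquoise look-alikes are at (333,222) and (400,213). Vial candidates are (326,196), (375,203), (375,282) and something near (336,243). I'll check these in closer crops.

```bash
cat > h.py <<'E'
import numpy as np
from rig import camera_params
def ray(n,u,v):
    c=camera_params(n); d=np.array([(u-c["cx"])/c["fx"],-(v-c["cy"])/c["fy"],-1]); return c["xyz"],c["orientation"]@d
def at(n,u,v,z):
    o,d=ray(n,u,v); return o+d*(z-o[2])/d[2]
def pix(n,p):
    c=camera_params(n); q=c["orientation"].T@(np.array(p)-c["xyz"]); return c["cx"]-c["fx"]*q[0]/q[2], c["cy"]+c["fy"]*q[1]/q[2]
E
python3 - <<'E'
import cv2
t=cv2.imread("pics/top0.png")[170:300,225:495]
s=cv2.imread("pics/side0.png")[195:385,245:405]
cv2.imwrite("pics/tc.png",cv2.resize(t[:, 60:195],None,fx=4.6,fy=4.6,interpolation=cv2.INTER_CUBIC)[:600])
cv2.imwrite("pics/sc.png",cv2.resize(s[:110],None,fx=5,fy=5,interpolation=cv2.INTER_CUBIC))
E
```

```text
(no output)
```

View pics/tc.png

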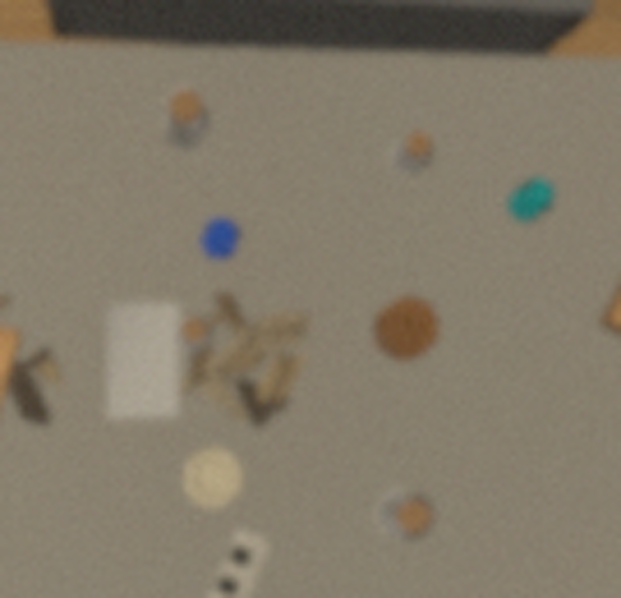

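View pics/sc.png

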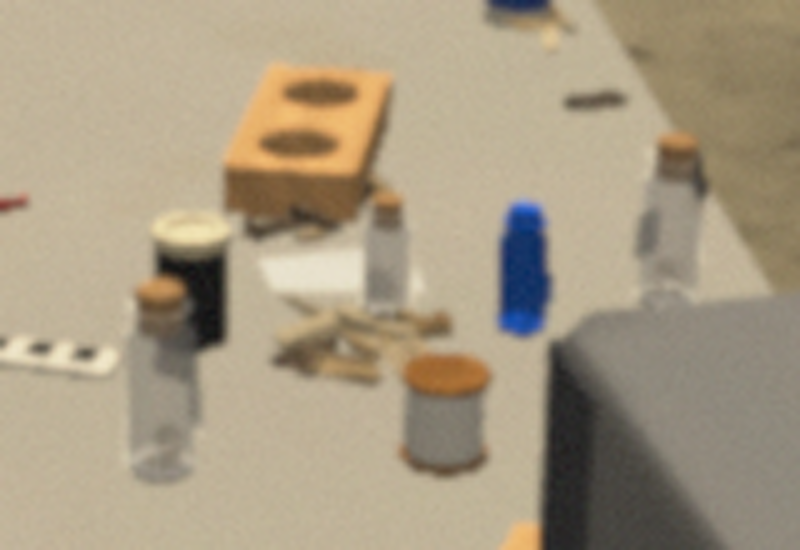

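The close crops show four brown corks, so the choice is:
- Tall vials at top (325,193) and (375,282).
- Short vials at (376,201) and (327,241).

The blue, turquoise and spool things are distinct from these.

Run:
```python
from h import *
import cv2
for k,(u,v,z) in dict(tallA=(325.4,192.8,.078),tallB=(375,282.2,.078),shortA=(375.9,201.3,.058),shortB=(327.2,241.3,.058),can=(331.2,274,.052),blue=(333,221.8,.058),turq=(400.4,213.3,.058)).items(): print(k,at("top",u,v,z).round(3))
d=np.load("pics/top0.npy"); H,W=d.shape
c=camera_params("top"); v,u=np.mgrid[:H,:W]
P=np.stack([(u-c["cx"])/c["fx"]*d,-(v-c["cy"])/c["fy"]*d,-d],-1)@c["orientation"].T+c["xyz"]
im=cv2.imread("pics/top0.png")
# blocks: wood-coloured, minAreaRect of world points at top
hsv=cv2.cvtColor(im,cv2.COLOR_BGR2HSV)
m=(hsv[...,1]>110)&(hsv[...,0]>5)&(hsv[...,0]<25)
for n,(a,b,e,f),h in(("large",(410,210,490,275),.038),("small",(228,222,296,268),.026)):
    mm=m.copy(); k=np.zeros_like(m);k[b:f,a:e]=1;mm&=k
    ys,xs=np.nonzero(mm); w=np.array([at("top",x,y,h)[:2] for x,y in zip(xs,ys)])*1000
    print(n,len(w),cv2.minAreaRect(w.astype(np.float32)),np.median(P[mm][:,2]))
# boxes
g=P[(P[...,2]>.12)&(P[...,0]>.4)&(P[...,0]<.9)&(abs(P[...,1])<.4)]
print("high stuff",len(g), g.min(0) if len(g) else'')
for y in np.arange(-.4,.5,.1):
    q=g[abs(g[:,1]-y)<.05]
    if len(q): print(round(y,1),q[:,0].min().round(3),q[:,2].max().round(3))
t=im[205:280,410:490]; s=im[220:275,225:300]
o=np.hstack([cv2.resize(x,(400,375),interpolation=cv2.INTER_CUBIC) for x in(t,s[:,:])]); cv2.imwrite("pics/racks.png",o)
```

```text
tallA [0.676 0.07  0.078]
tallB [ 0.444 -0.066  0.078]
shortA [ 0.66  -0.067  0.058]
shortB [0.549 0.061 0.058]
can [0.462 0.048 0.052]
blue [0.602 0.047 0.058]
turq [ 0.63  -0.133  0.058]
large 1319 ((559.8721923828125, -271.165283203125), (165.08786010742188, 76.39942932128906), 63.704776763916016) 0.03831808280307225
small 815 ((536.234130859375, 238.24679565429688), (139.0648956298828, 64.80291748046875), 75.6333999633789) 0.026193360251700826
high stuff 11519 [ 0.45739061 -0.3999966   0.12002356]
-0.4 0.775 0.296
-0.3 0.772 0.293
-0.2 0.799 0.325
-0.1 0.795 0.325
-0.0 0.804 0.324
0.1 0.457 1.296
```

View pics/racks.png

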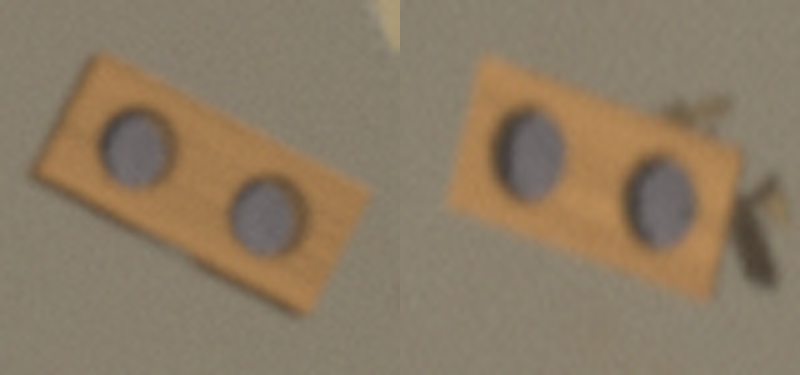

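```bash
cat > go.py <<'E'
import sys; from h import *
from rig import read_state
T=dict(tallA=(.676,.070),tallB=(.444,-.066),shortA=(.660,-.067),shortB=(.549,.061),L1=(.5776,-.2353),L2=(.5422,-.3070),S1=(.5449,.2721),S2=(.5275,.2043))
s=read_state(); p=np.array(s["position"]);R=np.array(s["tcp_rot"])
print(s["time_s"],p.round(4),s["opening"])
for a in sys.argv[1:]:
    n,z=a.split(":"); print(a,(R.T@(np.array([*T[n],float(z)])-p)*1000).round(1));
E
python3 go.py tallA:.2 tallA:.061
```

```text
0.1 [0.2296 0.5806 0.2467] 1.0006264002508882
tallA:.2 [-603.  -310.5   47.1]
tallA:.061 [-603.  -310.2  186.1]
```

>>> apply_moves --rows '[{"x": -30,"y": -15,"z": 5,"claw": 110},{"x": -85,"y": -44,"z": 10,"claw": 110},{"x": -140,"y": -72,"z": 15,"claw": 110},{"x": -195,"y": -100,"z": 20,"claw": 110},{"x": -250,"y": -129,"z": 25,"claw": 110},{"x": -305,"y": -157,"z": 30,"claw": 110},{"x": -360,"y": -185,"z": 35,"claw": 110},{"x": -415,"y": -214,"z": 40,"claw": 110},{"x": -470,"y": -242,"z": 45,"claw": 110},{"x": -525,"y": -270,"z": 47,"claw": 110}]'

```text
validation failed for argument at $.ro...
```

>>> apply_moves --rows '[{"x": -40,"y": -20,"z": 0,"claw": 110},{"x": -70,"y": -36,"z": 0,"claw": 110},{"x": -78,"y": -40,"z": 0,"claw": 110},{"x": -78,"y": -40,"z": 0,"claw": 110},{"x": -78,"y": -40,"z": 0,"claw": 110}]'

```text
validation failed for argument at $.ro...
```

```bash
python3 go.py tallA:.061
python3 - <<'E'
from rig import *
import cv2
p,d=capture("top"); a=cv2.resize(p[150:270,265:425,::-1],None,fx=3.5,fy=3.5,interpolation=cv2.INTER_CUBIC)
cv2.imwrite("pics/t1.png",a)
E
```

```text
0.1 [0.2296 0.5806 0.2467] 1.0006264002508882
tallA:.061 [-603.  -310.2  186.1]
```

View pics/t1.png

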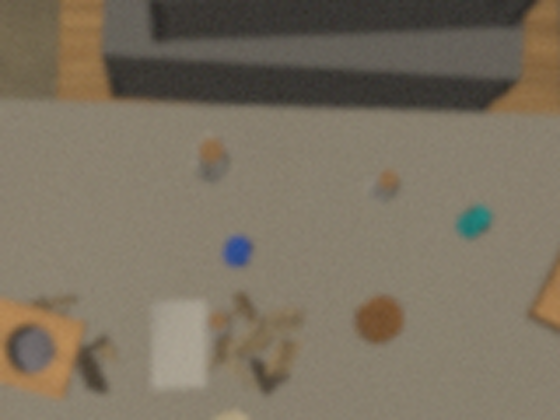

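The picture shows the scene unchanged, because the move was refused. The rows probably need every key.

>>> apply_moves --rows '[{"x": -30,"y": -15,"z": 5,"rx": 0,"ry": 0,"rz": 0,"claw": 110},{"x": -85,"y": -44,"z": 10,"rx": 0,"ry": 0,"rz": 0,"claw": 110},{"x": -140,"y": -72,"z": 15,"rx": 0,"ry": 0,"rz": 0,"claw": 110},{"x": -195,"y": -100,"z": 20,"rx": 0,"ry": 0,"rz": 0,"claw": 110},{"x": -250,"y": -129,"z": 25,"rx": 0,"ry": 0,"rz": 0,"claw": 110},{"x": -305,"y": -157,"z": 30,"rx": 0,"ry": 0,"rz": 0,"claw": 110},{"x": -360,"y": -185,"z": 35,"rx": 0,"ry": 0,"rz": 0,"claw": 110},{"x": -415,"y": -214,"z": 40,"rx": 0,"ry": 0,"rz": 0,"claw": 110},{"x": -470,"y": -242,"z": 45,"rx": 0,"ry": 0,"rz": 0,"claw": 110},{"x": -525,"y": -270,"z": 47,"rx": 0,"ry": 0,"rz": 0,"claw": 110}]'

```text
time_s: 1.4
position: [0.6195, 0.1352, 0.1999]
tcp_rot: [[-0.93, 0.368, -0.001], [0.368, 0.93, 0.0], [0.001, -0.0, -1.0]]
force: [0.6, -0.8, 0.3]
opening: 0.57
grasp_force: 0.0
```

>>> apply_moves --rows '[{"x": -40,"y": -20,"z": 0,"rx": 0,"ry": 0,"rz": 0,"claw": 110},{"x": -70,"y": -36,"z": 0,"rx": 0,"ry": 0,"rz": 0,"claw": 110},{"x": -78,"y": -40,"z": 0,"rx": 0,"ry": 0,"rz": 0,"claw": 110},{"x": -78,"y": -40,"z": 0,"rx": 0,"ry": 0,"rz": 0,"claw": 110},{"x": -78,"y": -40,"z": 0,"rx": 0,"ry": 0,"rz": 0,"claw": 110}]'

```text
time_s: 2.02
position: [0.6753, 0.0725, 0.2004]
tcp_rot: [[-0.93, 0.367, -0.002], [0.367, 0.93, 0.001], [0.002, -0.0, -1.0]]
force: [-0.3, 0.3, -0.8]
opening: 0.568
grasp_force: 0.0
```

```bash
python3 go.py tallA:.061
python3 - <<'E'
from rig import *
import cv2
p,d=capture("side"); cv2.imwrite("pics/s1.png",cv2.resize(p[150:270,300:460,::-1],None,fx=4.5,fy=4.5,interpolation=cv2.INTER_CUBIC))
E
```

```text
2.025 [0.6753 0.0725 0.2004] 0.5684886156502504
tallA:.061 [ -1.8  -2.1 139.4]
```

View pics/s1.png

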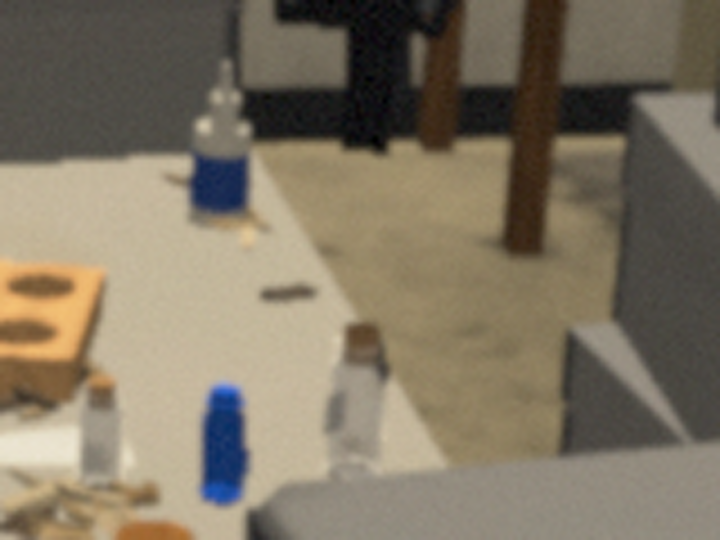

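The side crop shows the fingers directly above the tall vial's cork (362,328). Descending to it.

>>> apply_moves --rows '[{"x": -1,"y": -1,"z": 20,"rx": 0,"ry": 0,"rz": 0,"claw": 110},{"x": -2,"y": -2,"z": 50,"rx": 0,"ry": 0,"rz": 0,"claw": 110},{"x": -2,"y": -2,"z": 80,"rx": 0,"ry": 0,"rz": 0,"claw": 110},{"x": -2,"y": -2,"z": 110,"rx": 0,"ry": 0,"rz": 0,"claw": 110},{"x": -2,"y": -2,"z": 130,"rx": 0,"ry": 0,"rz": 0,"claw": 110},{"x": -2,"y": -2,"z": 139,"rx": 0,"ry": 0,"rz": 0,"claw": 110},{"x": -2,"y": -2,"z": 139,"rx": 0,"ry": 0,"rz": 0,"claw": 110},{"x": -2,"y": -2,"z": 139,"rx": 0,"ry": 0,"rz": 0,"claw": 110}]'

```text
time_s: 3.08
position: [0.6786, 0.0685, 0.0628]
tcp_rot: [[-0.93, 0.368, 0.002], [0.368, 0.93, -0.0], [-0.002, 0.001, -1.0]]
force: [0.4, -0.8, -0.0]
opening: 0.571
grasp_force: 0.0
```

>>> apply_moves --rows '[{"x": 0,"y": 0,"z": 0,"rx": 0,"ry": 0,"rz": 0,"claw": 145},{"x": 0,"y": 0,"z": 0,"rx": 0,"ry": 0,"rz": 0,"claw": 160},{"x": 0,"y": 0,"z": 0,"rx": 0,"ry": 0,"rz": 0,"claw": 175},{"x": 0,"y": 0,"z": 0,"rx": 0,"ry": 0,"rz": 0,"claw": 255},{"x": 0,"y": 0,"z": 0,"rx": 0,"ry": 0,"rz": 0,"claw": 255},{"x": 0,"y": 0,"z": 0,"rx": 0,"ry": 0,"rz": 0,"claw": 255}]'

```text
time_s: 3.82
position: [0.6778, 0.0684, 0.0617]
tcp_rot: [[-0.93, 0.368, 0.0], [0.368, 0.93, -0.0], [-0.0, -0.0, -1.0]]
force: [-0.0, -0.1, 1.1]
opening: 0.31
grasp_force: 29.7
```

>>> apply_moves --rows '[{"x": 0,"y": 0,"z": -15,"rx": 0,"ry": 0,"rz": 0,"claw": 255},{"x": 0,"y": 0,"z": -40,"rx": 0,"ry": 0,"rz": 0,"claw": 255},{"x": 0,"y": 0,"z": -70,"rx": 0,"ry": 0,"rz": 0,"claw": 255},{"x": 0,"y": -10,"z": -100,"rx": 0,"ry": 0,"rz": 0,"claw": 255},{"x": -1,"y": -30,"z": -120,"rx": 0,"ry": 0,"rz": 0,"claw": 255},{"x": -2,"y": -65,"z": -125,"rx": 0,"ry": 0,"rz": 0,"claw": 255},{"x": -4,"y": -105,"z": -125,"rx": 0,"ry": 0,"rz": 0,"claw": 255},{"x": -5,"y": -145,"z": -125,"rx": 0,"ry": 0,"rz": 0,"claw": 255},{"x": -6,"y": -185,"z": -125,"rx": 0,"ry": 0,"rz": 0,"claw": 255},{"x": -7,"y": -225,"z": -125,"rx": 0,"ry": 0,"rz": 0,"claw": 255}]'

```text
time_s: 5.08
position: [0.6001, -0.1453, 0.1868]
tcp_rot: [[-0.93, 0.369, -0.001], [0.369, 0.93, -0.0], [0.001, -0.0, -1.0]]
force: [-0.5, -0.2, 0.1]
opening: 0.313
grasp_force: 29.6
```

>>> apply_moves --rows '[{"x": -1,"y": -40,"z": 0,"rx": 0,"ry": 0,"rz": 0,"claw": 255},{"x": -2,"y": -80,"z": 0,"rx": 0,"ry": 0,"rz": 0,"claw": 255},{"x": -3,"y": -120,"z": 0,"rx": 0,"ry": 0,"rz": 0,"claw": 255},{"x": -4,"y": -155,"z": 0,"rx": 0,"ry": 0,"rz": 0,"claw": 255},{"x": -5,"y": -174,"z": 0,"rx": 0,"ry": 0,"rz": 0,"claw": 255},{"x": -5,"y": -174,"z": 0,"rx": 0,"ry": 0,"rz": 0,"claw": 255},{"x": -5,"y": -174,"z": 0,"rx": 0,"ry": 0,"rz": 0,"claw": 255}]'

```text
time_s: 5.95
position: [0.5421, -0.3058, 0.1865]
tcp_rot: [[-0.93, 0.367, -0.0], [0.367, 0.93, 0.001], [0.001, 0.001, -1.0]]
force: [0.4, 0.9, -0.8]
opening: 0.308
grasp_force: 29.6
```

```bash
python3 go.py L2:.07
python3 - <<'E'
from rig import *
import cv2
p,d=capture("side"); cv2.imwrite("pics/s2.png",cv2.resize(p[200:400,250:450,::-1],None,fx=3,fy=3,interpolation=cv2.INTER_CUBIC))
E
```

```text
5.95 [ 0.5421 -0.3058  0.1865] 0.3079215902233505
L2:.07 [ -0.7  -1.1 116.5]
```

View pics/s2.png

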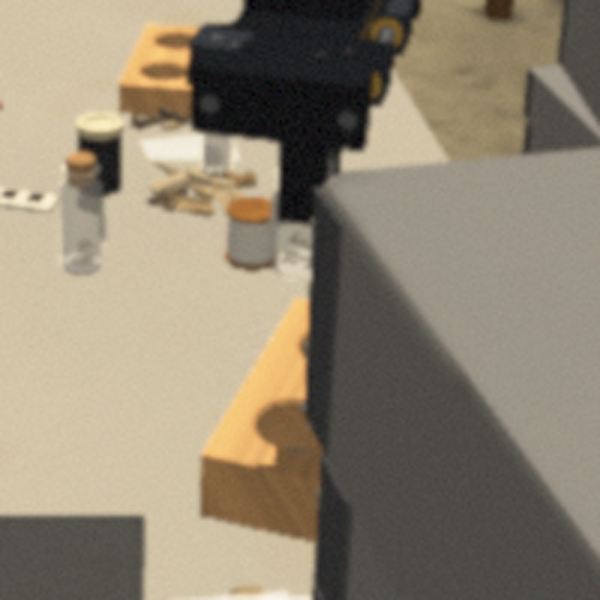

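The vial hangs upright, with its base at crop (293,270) heading for the far well. Lowering.

>>> apply_moves --rows '[{"x": -1,"y": -1,"z": 15,"rx": 0,"ry": 0,"rz": 0,"claw": 255},{"x": -1,"y": -1,"z": 40,"rx": 0,"ry": 0,"rz": 0,"claw": 255},{"x": -1,"y": -1,"z": 65,"rx": 0,"ry": 0,"rz": 0,"claw": 255},{"x": -1,"y": -1,"z": 85,"rx": 0,"ry": 0,"rz": 0,"claw": 255},{"x": -1,"y": -1,"z": 98,"rx": 0,"ry": 0,"rz": 0,"claw": 255},{"x": -1,"y": -1,"z": 108,"rx": 0,"ry": 0,"rz": 0,"claw": 255},{"x": -1,"y": -1,"z": 114,"rx": 0,"ry": 0,"rz": 0,"claw": 255},{"x": -1,"y": -1,"z": 116,"rx": 0,"ry": 0,"rz": 0,"claw": 255},{"x": -1,"y": -1,"z": 116,"rx": 0,"ry": 0,"rz": 0,"claw": 255}]'

```text
time_s: 7.12
position: [0.5428, -0.3085, 0.0709]
tcp_rot: [[-0.93, 0.368, 0.001], [0.368, 0.93, -0.0], [-0.001, -0.0, -1.0]]
force: [0.0, -0.1, -0.4]
opening: 0.31
grasp_force: 29.6
```

>>> apply_moves --rows '[{"x": 0,"y": 0,"z": 1,"rx": 0,"ry": 0,"rz": 0,"claw": 255},{"x": 0,"y": 0,"z": 1.5,"rx": 0,"ry": 0,"rz": 0,"claw": 255},{"x": 0,"y": 0,"z": 1.5,"rx": 0,"ry": 0,"rz": 0,"claw": 255}]'

```text
time_s: 7.5
position: [0.5429, -0.3086, 0.0697]
tcp_rot: [[-0.93, 0.368, 0.001], [0.368, 0.93, -0.001], [-0.001, -0.0, -1.0]]
force: [0.0, -0.1, 3.2]
opening: 0.307
grasp_force: 29.7
```

>>> apply_moves --rows '[{"x": 0,"y": 0,"z": 0,"rx": 0,"ry": 0,"rz": 0,"claw": 165},{"x": 0,"y": 0,"z": 0,"rx": 0,"ry": 0,"rz": 0,"claw": 140},{"x": 0,"y": 0,"z": 0,"rx": 0,"ry": 0,"rz": 0,"claw": 120},{"x": 0,"y": 0,"z": 0,"rx": 0,"ry": 0,"rz": 0,"claw": 120},{"x": 0,"y": 0,"z": -15,"rx": 0,"ry": 0,"rz": 0,"claw": 120},{"x": 0,"y": 0,"z": -45,"rx": 0,"ry": 0,"rz": 0,"claw": 120},{"x": 0,"y": 0,"z": -85,"rx": 0,"ry": 0,"rz": 0,"claw": 120},{"x": 20,"y": 21,"z": -110,"rx": 0,"ry": 0,"rz": 0,"claw": 120},{"x": 50,"y": 52,"z": -120,"rx": 0,"ry": 0,"rz": 0,"claw": 120},{"x": 80,"y": 83,"z": -120,"rx": 0,"ry": 0,"rz": 0,"claw": 120}]'

```text
time_s: 8.75
position: [0.4991, -0.2013, 0.1913]
tcp_rot: [[-0.93, 0.369, 0.004], [0.369, 0.93, -0.002], [-0.004, -0.001, -1.0]]
force: [0.3, 0.2, -0.1]
opening: 0.53
grasp_force: 0.0
```

>>> apply_moves --rows '[{"x": 30,"y": 31,"z": 0,"rx": 0,"ry": 0,"rz": 0,"claw": 110},{"x": 65,"y": 68,"z": 0,"rx": 0,"ry": 0,"rz": 0,"claw": 110},{"x": 90,"y": 95,"z": 0,"rx": 0,"ry": 0,"rz": 0,"claw": 110},{"x": 101,"y": 106,"z": 0,"rx": 0,"ry": 0,"rz": 0,"claw": 110},{"x": 101,"y": 106,"z": 0,"rx": 0,"ry": 0,"rz": 0,"claw": 110},{"x": 101,"y": 106,"z": 0,"rx": 0,"ry": 0,"rz": 0,"claw": 110}]'

```text
time_s: 9.5
position: [0.4453, -0.0673, 0.1895]
tcp_rot: [[-0.93, 0.369, 0.002], [0.369, 0.93, -0.001], [-0.003, -0.0, -1.0]]
force: [0.0, -1.2, 0.2]
opening: 0.569
grasp_force: 0.0
```

```bash
python3 go.py tallB:.061
python3 - <<'E'
from rig import *
import cv2,numpy as np
p,d=capture("side"); q,_=capture("top")
r=lambda a,b:cv2.resize(a,b,interpolation=cv2.INTER_CUBIC)
cv2.imwrite("pics/s3.png",np.hstack([r(p[200:400,230:363,::-1],(399,600)),r(q[195:295,410:476,::-1],(396,600))]))
E
```

```text
9.5 [ 0.4453 -0.0673  0.1895] 0.5689893119713589
tallB:.061 [  2.    0.8 128.5]
```

View pics/s3.png

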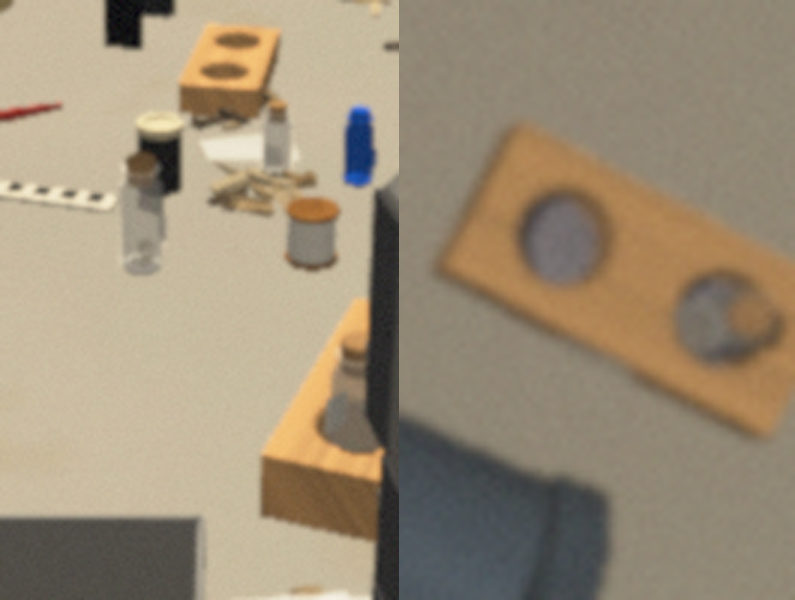

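The first tall vial stands upright in the far well, with its cork at crop (750,310). The fingers are now above tall B at (140,165).

>>> apply_moves --rows '[{"x": 1,"y": 0,"z": 20,"rx": 0,"ry": 0,"rz": 0,"claw": 110},{"x": 2,"y": 1,"z": 50,"rx": 0,"ry": 0,"rz": 0,"claw": 110},{"x": 2,"y": 1,"z": 80,"rx": 0,"ry": 0,"rz": 0,"claw": 110},{"x": 2,"y": 1,"z": 105,"rx": 0,"ry": 0,"rz": 0,"claw": 110},{"x": 2,"y": 1,"z": 122,"rx": 0,"ry": 0,"rz": 0,"claw": 110},{"x": 2,"y": 1,"z": 128,"rx": 0,"ry": 0,"rz": 0,"claw": 110},{"x": 2,"y": 1,"z": 128,"rx": 0,"ry": 0,"rz": 0,"claw": 110},{"x": 2,"y": 1,"z": 128,"rx": 0,"ry": 0,"rz": 0,"claw": 110}]'

```text
time_s: 10.6
position: [0.4428, -0.0646, 0.0615]
tcp_rot: [[-0.93, 0.368, 0.001], [0.368, 0.93, -0.001], [-0.001, -0.0, -1.0]]
force: [0.9, -0.1, -0.3]
opening: 0.565
grasp_force: 0.0
```

>>> apply_moves --rows '[{"x": 0,"y": 0,"z": 0,"rx": 0,"ry": 0,"rz": 0,"claw": 145},{"x": 0,"y": 0,"z": 0,"rx": 0,"ry": 0,"rz": 0,"claw": 160},{"x": 0,"y": 0,"z": 0,"rx": 0,"ry": 0,"rz": 0,"claw": 175},{"x": 0,"y": 0,"z": 0,"rx": 0,"ry": 0,"rz": 0,"claw": 255},{"x": 0,"y": 0,"z": 0,"rx": 0,"ry": 0,"rz": 0,"claw": 255},{"x": 0,"y": 0,"z": 0,"rx": 0,"ry": 0,"rz": 0,"claw": 255}]'

```text
time_s: 11.35
position: [0.4424, -0.0643, 0.0612]
tcp_rot: [[-0.93, 0.368, 0.0], [0.368, 0.93, -0.0], [-0.0, -0.0, -1.0]]
force: [1.0, -0.0, 2.1]
opening: 0.306
grasp_force: 30.0
```

```bash
python3 go.py L1:.19
```

```text
11.35 [ 0.4424 -0.0643  0.0612] 0.30577497513339885
L1:.19 [-188.6 -109.2 -128.8]
```

>>> apply_moves --rows '[{"x": 0,"y": 0,"z": -15,"rx": 0,"ry": 0,"rz": 0,"claw": 255},{"x": 0,"y": 0,"z": -40,"rx": 0,"ry": 0,"rz": 0,"claw": 255},{"x": 0,"y": 0,"z": -70,"rx": 0,"ry": 0,"rz": 0,"claw": 255},{"x": 0,"y": 0,"z": -100,"rx": 0,"ry": 0,"rz": 0,"claw": 255},{"x": -15,"y": -9,"z": -122,"rx": 0,"ry": 0,"rz": 0,"claw": 255},{"x": -45,"y": -26,"z": -129,"rx": 0,"ry": 0,"rz": 0,"claw": 255},{"x": -80,"y": -46,"z": -129,"rx": 0,"ry": 0,"rz": 0,"claw": 255},{"x": -115,"y": -67,"z": -129,"rx": 0,"ry": 0,"rz": 0,"claw": 255},{"x": -150,"y": -87,"z": -129,"rx": 0,"ry": 0,"rz": 0,"claw": 255},{"x": -175,"y": -101,"z": -129,"rx": 0,"ry": 0,"rz": 0,"claw": 255}]'

```text
time_s: 12.6
position: [0.5686, -0.224, 0.1896]
tcp_rot: [[-0.93, 0.369, -0.0], [0.369, 0.93, 0.0], [0.0, -0.0, -1.0]]
force: [-0.1, 0.8, 0.2]
opening: 0.31
grasp_force: 30.0
```

>>> apply_moves --rows '[{"x": -14,"y": -8,"z": 0,"rx": 0,"ry": 0,"rz": 0,"claw": 255},{"x": -14,"y": -8,"z": 0,"rx": 0,"ry": 0,"rz": 0,"claw": 255},{"x": -14,"y": -8,"z": 20,"rx": 0,"ry": 0,"rz": 0,"claw": 255},{"x": -14,"y": -8,"z": 45,"rx": 0,"ry": 0,"rz": 0,"claw": 255},{"x": -14,"y": -8,"z": 65,"rx": 0,"ry": 0,"rz": 0,"claw": 255},{"x": -14,"y": -8,"z": 70,"rx": 0,"ry": 0,"rz": 0,"claw": 255},{"x": -14,"y": -8,"z": 70,"rx": 0,"ry": 0,"rz": 0,"claw": 255}]'

```text
time_s: 13.48
position: [0.5775, -0.2344, 0.1201]
tcp_rot: [[-0.93, 0.367, -0.001], [0.367, 0.93, 0.001], [0.001, 0.0, -1.0]]
force: [-0.4, 0.7, -0.5]
opening: 0.311
grasp_force: 30.0
```

```bash
python3 go.py L1:.069
```

```text
13.475 [ 0.5775 -0.2344  0.1201] 0.31064635058970735
L1:.069 [-0.5 -0.8 51.1]
```

>>> apply_moves --rows '[{"x": 0,"y": -1,"z": 15,"rx": 0,"ry": 0,"rz": 0,"claw": 255},{"x": 0,"y": -1,"z": 30,"rx": 0,"ry": 0,"rz": 0,"claw": 255},{"x": 0,"y": -1,"z": 42,"rx": 0,"ry": 0,"rz": 0,"claw": 255},{"x": 0,"y": -1,"z": 48,"rx": 0,"ry": 0,"rz": 0,"claw": 255},{"x": 0,"y": -1,"z": 50,"rx": 0,"ry": 0,"rz": 0,"claw": 255},{"x": 0,"y": -1,"z": 51,"rx": 0,"ry": 0,"rz": 0,"claw": 255},{"x": 0,"y": -1,"z": 51,"rx": 0,"ry": 0,"rz": 0,"claw": 255}]'

```text
time_s: 14.35
position: [0.5779, -0.2363, 0.0694]
tcp_rot: [[-0.93, 0.368, 0.001], [0.368, 0.93, -0.001], [-0.001, -0.0, -1.0]]
force: [-0.1, 1.4, -0.8]
opening: 0.309
grasp_force: 30.0
```

>>> apply_moves --rows '[{"x": 0,"y": 0,"z": 1,"rx": 0,"ry": 0,"rz": 0,"claw": 255},{"x": 0,"y": 0,"z": 1,"rx": 0,"ry": 0,"rz": 0,"claw": 255}]'

```text
time_s: 14.6
position: [0.5782, -0.2364, 0.0691]
tcp_rot: [[-0.93, 0.368, 0.001], [0.368, 0.93, -0.001], [-0.002, -0.0, -1.0]]
force: [-0.7, 0.4, 5.1]
opening: 0.307
grasp_force: 30.0
```

>>> apply_moves --rows '[{"x": 0,"y": 0,"z": 0,"rx": 0,"ry": 0,"rz": 0,"claw": 165},{"x": 0,"y": 0,"z": 0,"rx": 0,"ry": 0,"rz": 0,"claw": 140},{"x": 0,"y": 0,"z": 0,"rx": 0,"ry": 0,"rz": 0,"claw": 120},{"x": 0,"y": 0,"z": 0,"rx": 0,"ry": 0,"rz": 0,"claw": 120},{"x": 0,"y": 0,"z": -15,"rx": 0,"ry": 0,"rz": 0,"claw": 120},{"x": 0,"y": 0,"z": -45,"rx": 0,"ry": 0,"rz": 0,"claw": 120},{"x": 0,"y": 0,"z": -85,"rx": 0,"ry": 0,"rz": 0,"claw": 120},{"x": -1,"y": 15,"z": -110,"rx": 0,"ry": 0,"rz": 0,"claw": 120},{"x": -3,"y": 45,"z": -120,"rx": 0,"ry": 0,"rz": 0,"claw": 120},{"x": -6,"y": 80,"z": -120,"rx": 0,"ry": 0,"rz": 0,"claw": 120}]'

```text
time_s: 15.85
position: [0.6137, -0.1641, 0.1909]
tcp_rot: [[-0.929, 0.369, 0.004], [0.369, 0.929, -0.002], [-0.004, -0.0, -1.0]]
force: [0.6, -0.6, -0.8]
opening: 0.528
grasp_force: 0.0
```

>>> apply_moves --rows '[{"x": -3,"y": 35,"z": 0,"rx": 0,"ry": 0,"rz": 0,"claw": 125},{"x": -5,"y": 70,"z": 0,"rx": 0,"ry": 0,"rz": 0,"claw": 125},{"x": -7,"y": 95,"z": 0,"rx": 0,"ry": 0,"rz": 0,"claw": 125},{"x": -8,"y": 107,"z": 0,"rx": 0,"ry": 0,"rz": 0,"claw": 125},{"x": -8,"y": 107,"z": 0,"rx": 0,"ry": 0,"rz": 0,"claw": 125},{"x": -8,"y": 107,"z": 0,"rx": 0,"ry": 0,"rz": 0,"claw": 125}]'

```text
time_s: 16.6
position: [0.6591, -0.0683, 0.1882]
tcp_rot: [[-0.93, 0.369, -0.0], [0.369, 0.93, -0.0], [0.0, -0.001, -1.0]]
force: [-0.2, -0.4, 0.4]
opening: 0.511
grasp_force: 0.0
```

```bash
python3 go.py shortA:.047
python3 - <<'E'
from rig import *
import cv2,numpy as np
p,d=capture("side"); q,_=capture("top")
r=lambda a,b:cv2.resize(a,b,interpolation=cv2.INTER_CUBIC)
cv2.imwrite("pics/s4.png",np.hstack([r(p[200:400,270:403,::-1],(399,600)),r(q[175:275,410:476,::-1],(396,600))]))
E
```

```text
16.6 [ 0.6591 -0.0683  0.1882] 0.5112071389653382
shortA:.047 [ -0.4   1.6 141.2]
```

View pics/s4.png

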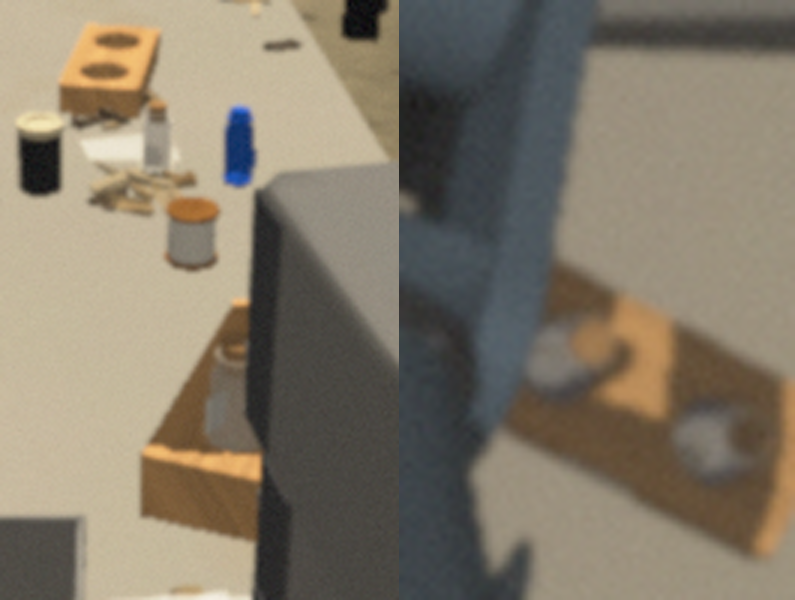

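Both tall vials stand in the large block, with corks at crop (595,340) and (750,440). Now descending on short A, which this view doesn't show.

>>> apply_moves --rows '[{"x": 0,"y": 0,"z": 20,"rx": 0,"ry": 0,"rz": 0,"claw": 125},{"x": 0,"y": 1,"z": 50,"rx": 0,"ry": 0,"rz": 0,"claw": 125},{"x": 0,"y": 1,"z": 80,"rx": 0,"ry": 0,"rz": 0,"claw": 125},{"x": 0,"y": 1,"z": 108,"rx": 0,"ry": 0,"rz": 0,"claw": 125},{"x": 0,"y": 1,"z": 128,"rx": 0,"ry": 0,"rz": 0,"claw": 125},{"x": 0,"y": 1,"z": 138,"rx": 0,"ry": 0,"rz": 0,"claw": 125},{"x": 0,"y": 1,"z": 141,"rx": 0,"ry": 0,"rz": 0,"claw": 125},{"x": 0,"y": 1,"z": 141,"rx": 0,"ry": 0,"rz": 0,"claw": 125}]'

```text
time_s: 17.7
position: [0.6603, -0.0666, 0.0477]
tcp_rot: [[-0.93, 0.368, 0.001], [0.368, 0.93, -0.0], [-0.001, 0.0, -1.0]]
force: [0.5, -0.1, 0.5]
opening: 0.511
grasp_force: 0.0
```

>>> apply_moves --rows '[{"x": 0,"y": 0,"z": 0,"rx": 0,"ry": 0,"rz": 0,"claw": 155},{"x": 0,"y": 0,"z": 0,"rx": 0,"ry": 0,"rz": 0,"claw": 172},{"x": 0,"y": 0,"z": 0,"rx": 0,"ry": 0,"rz": 0,"claw": 190},{"x": 0,"y": 0,"z": 0,"rx": 0,"ry": 0,"rz": 0,"claw": 255},{"x": 0,"y": 0,"z": 0,"rx": 0,"ry": 0,"rz": 0,"claw": 255},{"x": 0,"y": 0,"z": 0,"rx": 0,"ry": 0,"rz": 0,"claw": 255}]'

```text
time_s: 18.45
position: [0.6599, -0.0665, 0.0473]
tcp_rot: [[-0.93, 0.368, 0.0], [0.368, 0.93, -0.0], [-0.0, -0.0, -1.0]]
force: [0.5, -0.4, 1.7]
opening: 0.243
grasp_force: 29.7
```

```bash
python3 go.py S1:.19
```

```text
18.45 [ 0.6599 -0.0665  0.0473] 0.24330962559945443
S1:.19 [ 231.5  272.5 -142.8]
```

>>> apply_moves --rows '[{"x": 0,"y": 0,"z": -15,"rx": 0,"ry": 0,"rz": 0,"claw": 255},{"x": 0,"y": 0,"z": -40,"rx": 0,"ry": 0,"rz": 0,"claw": 255},{"x": 0,"y": 0,"z": -75,"rx": 0,"ry": 0,"rz": 0,"claw": 255},{"x": 0,"y": 0,"z": -110,"rx": 0,"ry": 0,"rz": 0,"claw": 255},{"x": 10,"y": 12,"z": -135,"rx": 0,"ry": 0,"rz": 0,"claw": 255},{"x": 32,"y": 38,"z": -142,"rx": 0,"ry": 0,"rz": 0,"claw": 255},{"x": 60,"y": 71,"z": -142,"rx": 0,"ry": 0,"rz": 0,"claw": 255},{"x": 90,"y": 106,"z": -142,"rx": 0,"ry": 0,"rz": 0,"claw": 255},{"x": 120,"y": 141,"z": -142,"rx": 0,"ry": 0,"rz": 0,"claw": 255},{"x": 150,"y": 177,"z": -142,"rx": 0,"ry": 0,"rz": 0,"claw": 255}]'

```text
time_s: 19.7
position: [0.5849, 0.1546, 0.19]
tcp_rot: [[-0.93, 0.368, 0.001], [0.368, 0.93, 0.0], [-0.001, 0.001, -1.0]]
force: [0.9, -0.6, -0.7]
opening: 0.244
grasp_force: 29.6
```

>>> apply_moves --rows '[{"x": 28,"y": 33,"z": 0,"rx": 0,"ry": 0,"rz": 0,"claw": 255},{"x": 55,"y": 65,"z": 0,"rx": 0,"ry": 0,"rz": 0,"claw": 255},{"x": 74,"y": 87,"z": 0,"rx": 0,"ry": 0,"rz": 0,"claw": 255},{"x": 81,"y": 95,"z": 0,"rx": 0,"ry": 0,"rz": 0,"claw": 255},{"x": 81,"y": 95,"z": 20,"rx": 0,"ry": 0,"rz": 0,"claw": 255},{"x": 81,"y": 95,"z": 45,"rx": 0,"ry": 0,"rz": 0,"claw": 255},{"x": 81,"y": 95,"z": 70,"rx": 0,"ry": 0,"rz": 0,"claw": 255},{"x": 81,"y": 95,"z": 90,"rx": 0,"ry": 0,"rz": 0,"claw": 255},{"x": 81,"y": 95,"z": 90,"rx": 0,"ry": 0,"rz": 0,"claw": 255},{"x": 81,"y": 95,"z": 90,"rx": 0,"ry": 0,"rz": 0,"claw": 255}]'

```text
time_s: 20.95
position: [0.546, 0.2711, 0.0999]
tcp_rot: [[-0.93, 0.368, 0.001], [0.368, 0.93, 0.0], [-0.001, 0.001, -1.0]]
force: [-0.4, 0.6, -0.0]
opening: 0.245
grasp_force: 29.6
```

```bash
python3 go.py S1:.055
python3 - <<'E'
from rig import *
import cv2
p,d=capture("side"); cv2.imwrite("pics/s5.png",cv2.resize(p[130:290,230:430,::-1],None,fx=3.7,fy=3.7,interpolation=cv2.INTER_CUBIC))
E
```

```text
20.95 [0.546  0.2711 0.0999] 0.24466923944614435
S1:.055 [ 1.4  0.5 44.9]
```

View pics/s5.png

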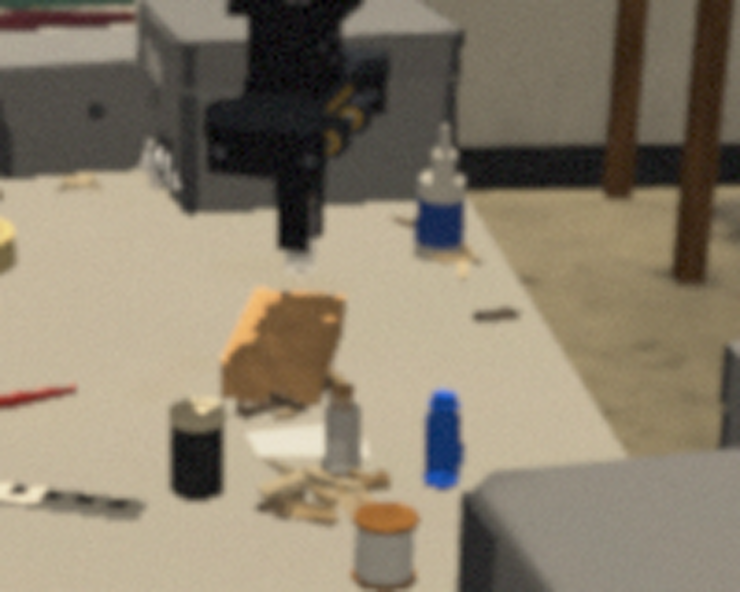

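Short A is held over the small block's far well, with its base at crop (297,265). Lowering.

>>> apply_moves --rows '[{"x": 1,"y": 0,"z": 12,"rx": 0,"ry": 0,"rz": 0,"claw": 255},{"x": 1,"y": 0,"z": 25,"rx": 0,"ry": 0,"rz": 0,"claw": 255},{"x": 1,"y": 0,"z": 36,"rx": 0,"ry": 0,"rz": 0,"claw": 255},{"x": 1,"y": 0,"z": 42,"rx": 0,"ry": 0,"rz": 0,"claw": 255},{"x": 1,"y": 0,"z": 44,"rx": 0,"ry": 0,"rz": 0,"claw": 255},{"x": 1,"y": 0,"z": 45,"rx": 0,"ry": 0,"rz": 0,"claw": 255},{"x": 1,"y": 0,"z": 45,"rx": 0,"ry": 0,"rz": 0,"claw": 255}]'

```text
time_s: 21.88
position: [0.5439, 0.2718, 0.055]
tcp_rot: [[-0.93, 0.368, -0.0], [0.368, 0.93, -0.0], [0.0, -0.0, -1.0]]
force: [-1.6, -1.1, 6.7]
opening: 0.243
grasp_force: 29.8
```

>>> apply_moves --rows '[{"x": 0,"y": 0,"z": 0,"rx": 0,"ry": 0,"rz": 0,"claw": 180},{"x": 0,"y": 0,"z": 0,"rx": 0,"ry": 0,"rz": 0,"claw": 155},{"x": 0,"y": 0,"z": 0,"rx": 0,"ry": 0,"rz": 0,"claw": 130},{"x": 0,"y": 0,"z": 0,"rx": 0,"ry": 0,"rz": 0,"claw": 130},{"x": 0,"y": 0,"z": -15,"rx": 0,"ry": 0,"rz": 0,"claw": 130},{"x": 0,"y": 0,"z": -45,"rx": 0,"ry": 0,"rz": 0,"claw": 130},{"x": 0,"y": 0,"z": -85,"rx": 0,"ry": 0,"rz": 0,"claw": 130},{"x": -6,"y": -15,"z": -110,"rx": 0,"ry": 0,"rz": 0,"claw": 130},{"x": -20,"y": -47,"z": -120,"rx": 0,"ry": 0,"rz": 0,"claw": 130},{"x": -35,"y": -82,"z": -120,"rx": 0,"ry": 0,"rz": 0,"claw": 130}]'

```text
time_s: 23.12
position: [0.5475, 0.1823, 0.1765]
tcp_rot: [[-0.93, 0.367, 0.005], [0.367, 0.93, 0.0], [-0.004, 0.002, -1.0]]
force: [1.0, -0.3, -0.5]
opening: 0.492
grasp_force: 0.0
```

>>> apply_moves --rows '[{"x": -15,"y": -35,"z": 0,"rx": 0,"ry": 0,"rz": 0,"claw": 125},{"x": -30,"y": -70,"z": 0,"rx": 0,"ry": 0,"rz": 0,"claw": 125},{"x": -42,"y": -98,"z": 0,"rx": 0,"ry": 0,"rz": 0,"claw": 125},{"x": -47,"y": -112,"z": 0,"rx": 0,"ry": 0,"rz": 0,"claw": 125},{"x": -47,"y": -112,"z": 0,"rx": 0,"ry": 0,"rz": 0,"claw": 125},{"x": -47,"y": -112,"z": 0,"rx": 0,"ry": 0,"rz": 0,"claw": 125}]'

```text
time_s: 23.88
position: [0.5489, 0.0622, 0.1743]
tcp_rot: [[-0.93, 0.367, 0.0], [0.367, 0.93, 0.0], [0.0, 0.0, -1.0]]
force: [0.1, 0.3, -0.1]
opening: 0.509
grasp_force: 0.0
```

```bash
python3 go.py shortB:.047
python3 - <<'E'
from rig import *
import cv2
p,d=capture("side"); cv2.imwrite("pics/s6.png",cv2.resize(p[150:290,250:410,::-1],None,fx=4.2,fy=4.2,interpolation=cv2.INTER_CUBIC))
E
```

```text
23.875 [0.5489 0.0622 0.1743] 0.5092176065793967
shortB:.047 [ -0.5  -1.2 127.3]
```

View pics/s6.png

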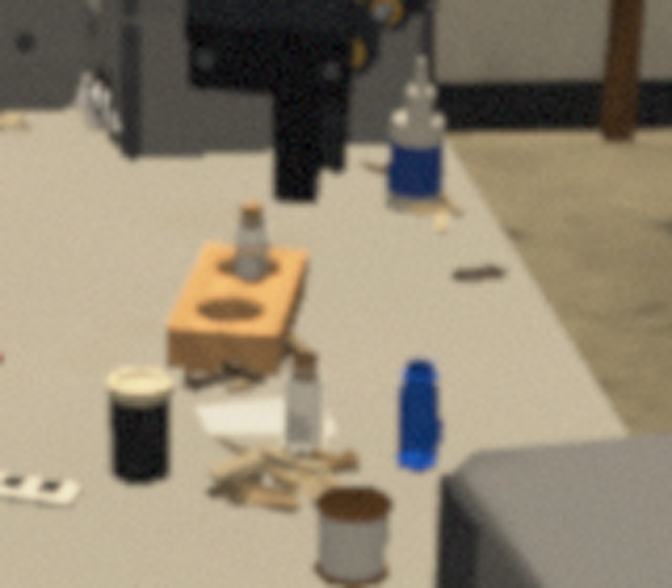

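Short A stands upright in the far well at crop (250,255). The fingers are above short B's cork at (304,365).

>>> apply_moves --rows '[{"x": 0,"y": -1,"z": 20,"rx": 0,"ry": 0,"rz": 0,"claw": 125},{"x": 0,"y": -1,"z": 48,"rx": 0,"ry": 0,"rz": 0,"claw": 125},{"x": 0,"y": -1,"z": 76,"rx": 0,"ry": 0,"rz": 0,"claw": 125},{"x": 0,"y": -1,"z": 102,"rx": 0,"ry": 0,"rz": 0,"claw": 125},{"x": 0,"y": -1,"z": 120,"rx": 0,"ry": 0,"rz": 0,"claw": 125},{"x": 0,"y": -1,"z": 127,"rx": 0,"ry": 0,"rz": 0,"claw": 125},{"x": 0,"y": -1,"z": 127,"rx": 0,"ry": 0,"rz": 0,"claw": 125},{"x": 0,"y": -1,"z": 127,"rx": 0,"ry": 0,"rz": 0,"claw": 125}]'

```text
time_s: 24.92
position: [0.5493, 0.0604, 0.0478]
tcp_rot: [[-0.93, 0.368, 0.002], [0.368, 0.93, -0.0], [-0.002, 0.0, -1.0]]
force: [-0.1, -0.5, -0.2]
opening: 0.51
grasp_force: 0.0
```

>>> apply_moves --rows '[{"x": 0,"y": 0,"z": 0,"rx": 0,"ry": 0,"rz": 0,"claw": 155},{"x": 0,"y": 0,"z": 0,"rx": 0,"ry": 0,"rz": 0,"claw": 172},{"x": 0,"y": 0,"z": 0,"rx": 0,"ry": 0,"rz": 0,"claw": 190},{"x": 0,"y": 0,"z": 0,"rx": 0,"ry": 0,"rz": 0,"claw": 255},{"x": 0,"y": 0,"z": 0,"rx": 0,"ry": 0,"rz": 0,"claw": 255},{"x": 0,"y": 0,"z": 0,"rx": 0,"ry": 0,"rz": 0,"claw": 255}]'

```text
time_s: 25.68
position: [0.5487, 0.0603, 0.0472]
tcp_rot: [[-0.93, 0.368, 0.0], [0.368, 0.93, -0.0], [-0.0, -0.0, -1.0]]
force: [-0.2, -0.7, 1.6]
opening: 0.253
grasp_force: 29.2
```

```bash
python3 go.py S2:.15
```

```text
25.675 [0.5487 0.0603 0.0472] 0.2529806531828803
S2:.15 [  72.7  126.1 -102.8]
```

>>> apply_moves --rows '[{"x": 0,"y": 0,"z": -15,"rx": 0,"ry": 0,"rz": 0,"claw": 255},{"x": 0,"y": 0,"z": -40,"rx": 0,"ry": 0,"rz": 0,"claw": 255},{"x": 0,"y": 0,"z": -70,"rx": 0,"ry": 0,"rz": 0,"claw": 255},{"x": 6,"y": 10,"z": -95,"rx": 0,"ry": 0,"rz": 0,"claw": 255},{"x": 18,"y": 31,"z": -103,"rx": 0,"ry": 0,"rz": 0,"claw": 255},{"x": 36,"y": 62,"z": -103,"rx": 0,"ry": 0,"rz": 0,"claw": 255},{"x": 54,"y": 94,"z": -103,"rx": 0,"ry": 0,"rz": 0,"claw": 255},{"x": 68,"y": 118,"z": -103,"rx": 0,"ry": 0,"rz": 0,"claw": 255},{"x": 73,"y": 126,"z": -103,"rx": 0,"ry": 0,"rz": 0,"claw": 255},{"x": 73,"y": 126,"z": -103,"rx": 0,"ry": 0,"rz": 0,"claw": 255}]'

```text
time_s: 26.92
position: [0.527, 0.2045, 0.1504]
tcp_rot: [[-0.93, 0.367, 0.0], [0.367, 0.93, -0.0], [-0.0, -0.0, -1.0]]
force: [-0.6, 0.2, 0.3]
opening: 0.245
grasp_force: 29.2
```

>>> apply_moves --rows '[{"x": 0,"y": 0,"z": 20,"rx": 0,"ry": 0,"rz": 0,"claw": 255},{"x": 0,"y": 0,"z": 42,"rx": 0,"ry": 0,"rz": 0,"claw": 255},{"x": 0,"y": 0,"z": 50,"rx": 0,"ry": 0,"rz": 0,"claw": 255},{"x": 0,"y": 0,"z": 50,"rx": 0,"ry": 0,"rz": 0,"claw": 255},{"x": 0,"y": 0,"z": 50,"rx": 0,"ry": 0,"rz": 0,"claw": 255}]'

```text
time_s: 27.55
position: [0.5278, 0.2041, 0.1007]
tcp_rot: [[-0.93, 0.368, 0.001], [0.368, 0.93, 0.0], [-0.001, 0.001, -1.0]]
force: [0.8, 0.3, -0.5]
opening: 0.246
grasp_force: 29.2
```

```bash
python3 go.py S2:.055
```

```text
27.55 [0.5278 0.2041 0.1007] 0.2458047196969869
S2:.055 [ 0.4  0.1 45.7]
```

>>> apply_moves --rows '[{"x": 0,"y": 0,"z": 12,"rx": 0,"ry": 0,"rz": 0,"claw": 255},{"x": 0,"y": 0,"z": 25,"rx": 0,"ry": 0,"rz": 0,"claw": 255},{"x": 0,"y": 0,"z": 36,"rx": 0,"ry": 0,"rz": 0,"claw": 255},{"x": 0,"y": 0,"z": 42,"rx": 0,"ry": 0,"rz": 0,"claw": 255},{"x": 0,"y": 0,"z": 44.5,"rx": 0,"ry": 0,"rz": 0,"claw": 255},{"x": 0,"y": 0,"z": 45.5,"rx": 0,"ry": 0,"rz": 0,"claw": 255},{"x": 0,"y": 0,"z": 45.5,"rx": 0,"ry": 0,"rz": 0,"claw": 255}]'

```text
time_s: 28.42
position: [0.5271, 0.2044, 0.0549]
tcp_rot: [[-0.93, 0.368, 0.0], [0.368, 0.93, 0.0], [-0.0, 0.0, -1.0]]
force: [-1.3, 0.2, 1.3]
opening: 0.242
grasp_force: 29.7
```

>>> apply_moves --rows '[{"x": 0,"y": 0,"z": 0.5,"rx": 0,"ry": 0,"rz": 0,"claw": 255},{"x": 0,"y": 0,"z": 0.5,"rx": 0,"ry": 0,"rz": 0,"claw": 255},{"x": 0,"y": 0,"z": 0.5,"rx": 0,"ry": 0,"rz": 0,"claw": 180},{"x": 0,"y": 0,"z": 0.5,"rx": 0,"ry": 0,"rz": 0,"claw": 155},{"x": 0,"y": 0,"z": 0.5,"rx": 0,"ry": 0,"rz": 0,"claw": 130},{"x": 0,"y": 0,"z": 0.5,"rx": 0,"ry": 0,"rz": 0,"claw": 130},{"x": 0,"y": 0,"z": -15,"rx": 0,"ry": 0,"rz": 0,"claw": 130},{"x": 0,"y": 0,"z": -45,"rx": 0,"ry": 0,"rz": 0,"claw": 130},{"x": 0,"y": 0,"z": -85,"rx": 0,"ry": 0,"rz": 0,"claw": 130},{"x": 0,"y": 0,"z": -120,"rx": 0,"ry": 0,"rz": 0,"claw": 130}]'

```text
time_s: 29.68
position: [0.5273, 0.2044, 0.1769]
tcp_rot: [[-0.93, 0.368, 0.002], [0.368, 0.93, 0.0], [-0.001, 0.001, -1.0]]
force: [0.3, -0.1, -0.5]
opening: 0.486
grasp_force: 0.0
```

>>> apply_moves --rows '[{"x": 40,"y": 20,"z": -40,"rx": 0,"ry": 0,"rz": 0,"claw": 130},{"x": 90,"y": 45,"z": -50,"rx": 0,"ry": 0,"rz": 0,"claw": 130},{"x": 140,"y": 70,"z": -50,"rx": 0,"ry": 0,"rz": 0,"claw": 130},{"x": 190,"y": 95,"z": -50,"rx": 0,"ry": 0,"rz": 0,"claw": 130},{"x": 220,"y": 110,"z": -50,"rx": 0,"ry": 0,"rz": 0,"claw": 130},{"x": 220,"y": 110,"z": -50,"rx": 0,"ry": 0,"rz": 0,"claw": 130},{"x": 220,"y": 110,"z": -50,"rx": 0,"ry": 0,"rz": 0,"claw": 130},{"x": 220,"y": 110,"z": -50,"rx": 0,"ry": 0,"rz": 0,"claw": 130}]'

```text
time_s: 30.68
position: [0.364, 0.3869, 0.2248]
tcp_rot: [[-0.929, 0.369, 0.001], [0.369, 0.929, 0.0], [-0.001, 0.0, -1.0]]
force: [0.3, -0.6, -0.2]
opening: 0.488
grasp_force: 0.0
```

Run:
```python
from rig import *
import cv2,numpy as np
p,d=capture("side"); q,_=capture("top")
r=lambda a,b:cv2.resize(a,b,interpolation=cv2.INTER_CUBIC)
cv2.imwrite("pics/s7.png",np.hstack([r(p[190:390,245:375,::-1],(390,600)),np.vstack([r(q[215:275,225:306,::-1],(405,300)),r(q[210:275,410:490,::-1],(405,300))])]))
```

```text
(no output)
```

View pics/s7.png

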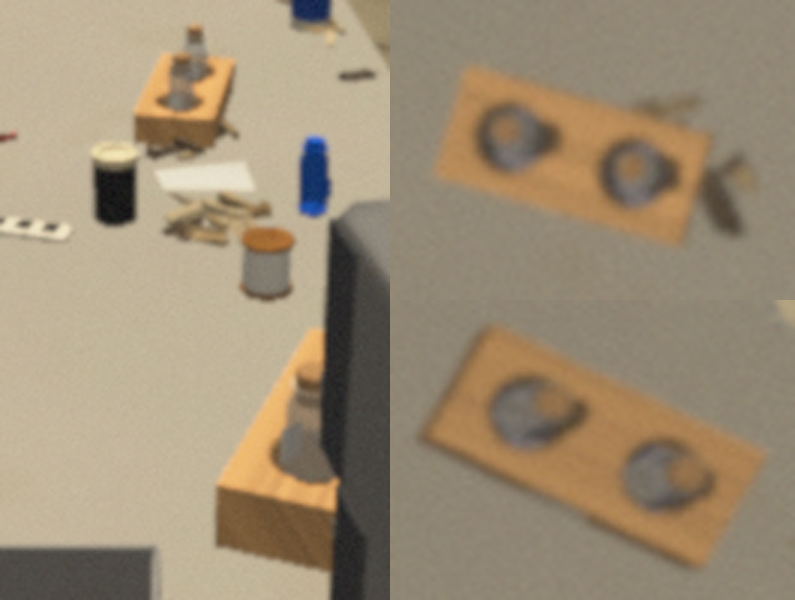

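All four vials are upright in their wells: the short ones at crop (508,130) and (635,165), the tall ones at (553,400) and (688,467). The canister and spool are undisturbed, and nothing has come near the glue bottle. Handing in.

```bash
python3 -c "from rig import *;print(hand_in())"
```

```text
the job is handed in; nothing more can be done
None
```

I handed the job in at about 31 s: both tall vials stand upright in the large block and both short vials in the small one, and the canister, spool, glue bottle and look-alikes were left alone.

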